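# Stow the small gear and hang its bin on the louvred panel

### The arm

A 6-joint arm with a two-finger parallel gripper is mounted at the origin on the work surface; the furniture and walls round the work are solid. World frame = base frame: x ahead of the robot, y to its left, z up, the work surface at z = 0. Lengths are in mm, angles in rad, forces in N, time in s.
With the tool pointing down it reaches from about 300 to 775 mm from the base axis. Payload 14.6 kg.
Tool frame: the origin (TCP) lies at the very end of the fingers, on their centre line; the grasp point (between the pads) lies 19 mm behind it (grip_point_offset is the distance from the TCP to the grasp point, in mm); z points along the fingers, y is the line along which they close (so a half turn about z gives the same grasp; the last joint's range is limited). The gripper opens to 94 mm and grips with 3 to 60 N. Pads are 16 mm wide; open, the fingers measure 119 mm over their backs; the gripper's body (75 mm by 177 mm) begins 78 mm behind the grasp point.
Start: joints at [1.087, 0.3, 1.521, -0, 1.321, -0.067], TCP at [222.656, 502.905, 205.446] pointing down, gripper open.
Joint ranges: [-3.03, 3.03], [-0.79, 2.21], [0.23, 2.52], [-1.04, 4.18], [0, 3.07], [-2.55, 2.55]. Speed limits (rad/s): [2.22, 2.22, 2.57, 3.14, 3.14, 3.14].

### API

Orientations are given as [roll, pitch, yaw] about the fixed x, y, z axes, in that order (R = Rz(yaw) Ry(pitch) Rx(roll)).
In Python, from cell import read_state, camera, camera_info, sign_off, grip_point_offset gives the robot as it stands.
- The arm moves only by the shell command python3 -m handwheel 'ROWS' [FORCE]. ROWS is text: rows parted by semicolons, each of 5 numbers parted by spaces: the shift along the world's x, y, z in units of 40 mm (1.0 is 40 mm), then the turn about the world's z in units of 5 degrees (1.0 is 5 degrees), then the closure, from 0 (fully open) to 1 (shut). In form: dx dy dz yaw gripper; .... A call has 1 to 12 rows; each row shifts and turns the commanded pose from where the row before left it; what a row does not reach is not made up. A row lasts 1/12 s, in which the tool goes at most 41.7 mm and 7.16 degrees, less where a joint would pass 70% of its speed; a pose out of reach is approached as far as the arm can. A call is refused whole if a number of a shift passes 1 or a number of a turn 1, either way. A call with a gripper value outside its range is refused whole. The fingers move at their own pace and stop on an object; FORCE is the grip in N (left out, the last holds). Time passes only in rows, so rows that do not move let the fingers close. It gives the time, the measured TCP pose, the force, the opening and the grip force at its end, in the units of the state.
- read_state(): the state, without advancing time (a new reading comes with each control period).
- camera(name): name is "scene" or "top" or "wrist"; returns (picture, depth): 480x640x3 uint8, red, green, blue; 480x640 float32, mm along the optical axis (not along the pixel's ray), 0 where there is no reading.
- camera_info(name): a dict with "intrinsics" (3x3 intrinsics, pixels), "world_from_camera" (4x4, takes a point from camera to world coordinates). Camera axes: x right, y down, z forward; pixel columns grow to the right and rows downward; lengths in mm; the calibration is good to about 2 mm. A picture is of the moment at which its call begins: read the wrist's pose just before it. camera_info takes no time and is no camera call; for the wrist camera it gives the pose at the moment of the call.
- sign_off(): hands the job in; it is judged then, once.
The state is a dict: "clock": time; "joints": joint angles; "qd": joint speeds; "effort": joint torques, N m; "eef_pos": TCP position; "eef_rot": TCP orientation; "wrist_force": force on the tool from outside, world axes, zero at the start; "moment": the same for the moment, N m; "finger_gap": finger opening in mm; "finger_force": force on a finger pad.
Only numpy, scipy, OpenCV 4.12 (cv2) and the standard library are available. Lean on these libraries where they do the work, as an engineer would, in place of code of your own. Each camera call takes 0.05 s, during which the arm holds its last target. There are 200 camera calls.

### The job

Put the small gear into the empty parts bin that stands on the bench, and hang that bin by its rear lip on the panel's rail, beside the bin that already hangs there. It must end up hooked over the rail and hanging level, let go, with the small gear lying in it; leave the large gear, the bearing and the cup where they stand.

Things in the scene. Friction and masses are not known exactly. Their poses are not given: they have to be found in the camera images.
- bin: Empty loose grey parts bin on the bench, 0.12 kg, 110 long (x) x 64 wide (y) x 60 high, walls 3, floor 4, open on top. Origin: centre of underside; z up; +x to its rear. Rear wall (outer face x=+55) 60 high, front wall (x=-55) 28 high; side walls 60 high from x=-20 to the rear, sloping down to the front. Can be gripped across the side walls. Starts left or right, small gear on the other side.
- bin_lip (a point): On the loose bin: middle of its lip slot, at the lip's underside, 61 behind the bin's origin and 56 above its underside; axes as the bin's. The lip, 50 wide, reaches back from the top of the rear wall and turns down as a tongue 4 thick (bin x 67 to 71, from height 59 down to 42). Between rear wall and tongue is a 12 mm wide slot, open downward.
- panel: Fixed grey louvred steel panel on a foot, 340 wide, 325 high. Origin: foot of the middle of its front face, at bench level; +x into the panel, away from the robot, y along it, z up. Below the rail a sloping apron runs from x=-20 at height 168 to x=-25 at 137; the hung bin's rear wall rests on it, and the bin hangs level within 4 degrees.
- shelf_edge (a point): Middle of the lower front edge of the shelf on top of the panel: 74 in front of the panel's face, at height 312; axes as the panel's. The shelf (360 wide) covers the rail from above. A gripper held upright does not fit over a bin hung there: lean its body back toward the robot, 25 to 30 degrees, with the fingers pointing forward and down.
- rail (a point): Middle of the top edge of the panel's only rail: an upright steel strip 4 thick, 330 long (along y), top edge at height 190, centred 18 in front of the panel's face; the gap behind it is 16 wide, 21 deep, open on top. Axes as the panel's. A hung bin has its lip slot over this strip, the lip's underside on the top edge, its own underside at height 134.
- hung_bin: A bin of the same shape, fixed on the rail, holding two gears; origin and axes as those of the loose bin. It hangs within 80 mm of the rail's middle. On the side where more of the rail is free there is room for the loose bin, its middle 108 mm beside this one's.
- small_gear: The small loose gear: 26 diameter, 16 high, steel with a bronze bush in its bore, lying flat on the bench; origin at the centre of its underside, z up.
- large_gear: Bystander: a larger gear, 33 diameter, 14 high, without bush, flat on the bench; origin at the centre of its underside.
- bearing: Bystander: a ball bearing, 38 diameter, 10 high, flat on the bench; origin at the centre of its underside.
- cup: Bystander: a white cup, 80 diameter, 94 high, upright on the bench; origin at the centre of its underside.
Things that resemble listed ones, but are neither listed nor needed, are in the scene too. What is shaped like the bin but orange or pink is not meant.

How it is judged:
By the outcome, as a careful person would: the job done as asked, in the order asked, and still so for the second after the job is handed in, with the robot touching nothing.
It also fails if it takes over 64 s, if anything falls off the work surface, if the arm or the gripper's body presses on something with over 40 N, if the wrist force passes 120 N, or if a joint passes its speed limit or range.

## Working session

There is one attempt and no reset: what is moved stays moved. The work goes in short steps, Python scripts to look and compute and a shell command to move; the robot and the scene stay as the last step left them, time stands still between calls to the robot, and variables do not carry over. Pictures are saved under pics/ and viewed, at most 10 in all, crops included, and the job is handed in when it is done.

```bash
mkdir -p pics; ls; cat > h.py <<'E'
import numpy as np, cv2
from cell import *
def shot(n):
    I=camera_info(n); p,d=camera(n); np.savez('/tmp/%s.npz'%n,p=p,d=d,K=I["intrinsics"],T=I["world_from_camera"]); return p
def load(n):
    z=np.load('/tmp/%s.npz'%n); return z['p'],z['d'],z['K'],z['T']
def cloud(n):
    p,d,K,T=load(n); v,u=np.mgrid[:480,:640]
    c=np.stack([(u-K[0,2])/K[0,0]*d,(v-K[1,2])/K[1,1]*d,d,np.ones_like(d)],-1)
    w=(c@T.T)[...,:3]; w[d==0]=np.nan; return p,w
def ray(n,u,v,z):
    p,d,K,T=load(n); r=T[:3,:3]@np.array([(u-K[0,2])/K[0,0],(v-K[1,2])/K[1,1],1]); o=T[:3,3]; return o+r*(z-o[2])/r[2]
def save(name,p): cv2.imwrite('pics/'+name+'.png',p[...,::-1])
E
python3 - <<'E'
from h import *
print(read_state())
for n in ('scene','top'):
    save(n,shot(n)); print(n,camera_info(n)['world_from_camera'].round(2).tolist())
E
```

```text
pics
{'clock': 0.0, 'joints': array([ 1.08742021e+00,  3.00497890e-01,  1.52158898e+00, -2.03855110e-05,
        1.32070021e+00, -6.65853453e-02]), 'qd': array([-0.00096156, -0.00037012, -0.00096641,  0.00018416,  0.00129924,
       -0.00072455]), 'effort': array([ 6.63431565e-04, -5.31815815e+01, -3.52724719e+01,  7.09097763e-02,
        2.45465885e-02, -1.37201005e-04]), 'eef_pos': array([222.53110489, 502.67872479, 204.86829575]), 'eef_rot': array([-3.14039956e+00, -5.97711732e-05,  2.72480691e+00]), 'wrist_force': array([-0.56719377, -1.38757215, -0.96496797]), 'moment': array([-0.03763605,  0.00369614, -0.03728798]), 'finger_force': 0.0, 'finger_gap': 94.02428779813145}
scene [[0.89, -0.28, 0.36, 20.11], [-0.46, -0.53, 0.71, -841.47], [-0.01, -0.8, -0.6, 962.7], [0.0, 0.0, 0.0, 1.0]]
top [[0.01, -1.0, 0.07, 406.49], [-1.0, -0.01, -0.0, 98.82], [0.0, -0.07, -1.0, 1618.97], [0.0, 0.0, 0.0, 1.0]]
```

View pics/scene.png

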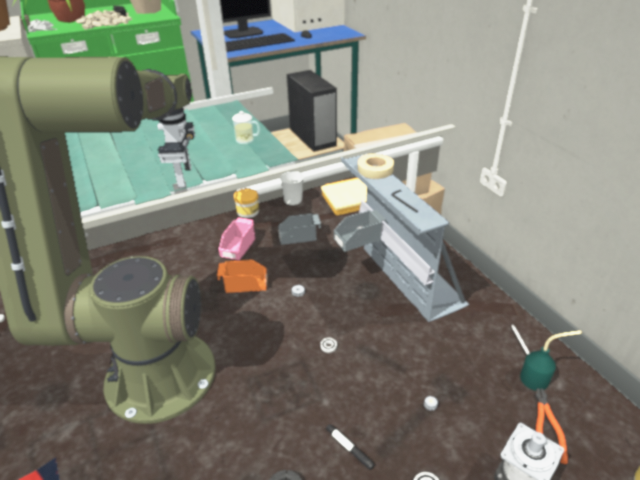

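View pics/top.png

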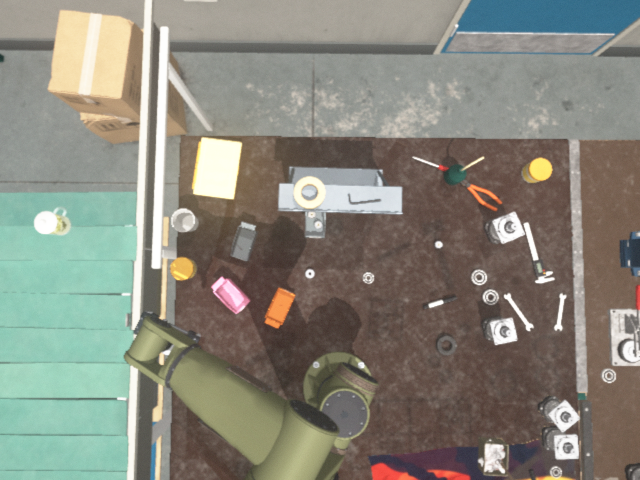

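Scene: grey bin at (298,230), pink/orange decoys at (237,238) and (243,277); hung bin (355,228). In top view: grey bin (244,241), hung bin (315,222), panel shelf (340,198). Gear candidates: (309,273), (368,278), (438,244), (479,277), (490,297). Bin is left, so the small gear should be right: (438,244). I'll measure and check it in a close crop.

```bash
python3 - <<'E'
from h import *
p,w=cloud('top')
tiles=[]
for (u,v) in [(309,273),(368,278),(438,244),(479,277),(490,297)]:
    q=w[v-16:v+17,u-16:u+17]; m=(q[...,2]>4)&(q[...,2]<60)
    # blob connected to the middle
    n,l=cv2.connectedComponents(m.astype(np.uint8)); k=l[16,16] or np.bincount(l[l>0]).argmax() if m.any() else 0
    b=q[l==k] if k else q[16:17,16]
    print((u,v),b.shape[0],'ctr',((np.nanmin(b,0)+np.nanmax(b,0))/2).round(1),'span',np.ptp(b,0).round(1),'top',np.nanpercentile(b[:,2],80).round(1))
    c=cv2.resize(p[v-14:v+14,u-14:u+14],(260,260),interpolation=cv2.INTER_CUBIC);tiles.append(c)
tiles.append(cv2.resize(p[205:277,209:281],(260,260),interpolation=cv2.INTER_CUBIC))
save('crop1',np.vstack([np.hstack(tiles[:3]),np.hstack(tiles[3:])]))
z=w[...,2]
def rect(name,sl,lo,hi):
    q=w[sl];m=(q[...,2]>lo)&(q[...,2]<hi);P=q[m][:,:2].astype(np.float32)
    print(name,m.sum(),cv2.minAreaRect(P),np.nanmedian(q[m][:,2]))
rect('bin',np.s_[210:275,222:268],10,80)
rect('shelf',np.s_[180:220,270:410],290,335)
rect('hung',np.s_[214:245,295:335],120,215)
E
```

```text
(309, 273) 55 ctr [397.6 101.4  13.3] span [31.9 35.9 18.5] top 16.7
(368, 278) 94 ctr [ 376.6 -105.8   10.4] span [50.  42.7 12.3] top 11.8
(438, 244) 51 ctr [ 507.9 -359.3   13.9] span [29.4 33.8 19. ] top 17.5
(479, 277) 175 ctr [ 391.  -502.4   12.6] span [71.3 66.  17.1] top 14.1
(490, 297) 170 ctr [ 315.3 -544.2   12.7] span [67.4 58.7 17. ] top 13.7
bin 327 ((507.6197509765625, 337.6391906738281), (181.07501220703125, 157.3867950439453), 5.24075174331665) 43.31435261068032
shelf 2969 ((618.4666137695312, 14.395706176757812), (361.1902770996094, 82.06554412841797), 88.93660736083984) 322.0675601847356
hung 472 ((556.8695678710938, 86.4663314819336), (64.03923797607422, 79.5475082397461), 89.67301940917969) 140.39886781134192
```

View pics/crop1.png

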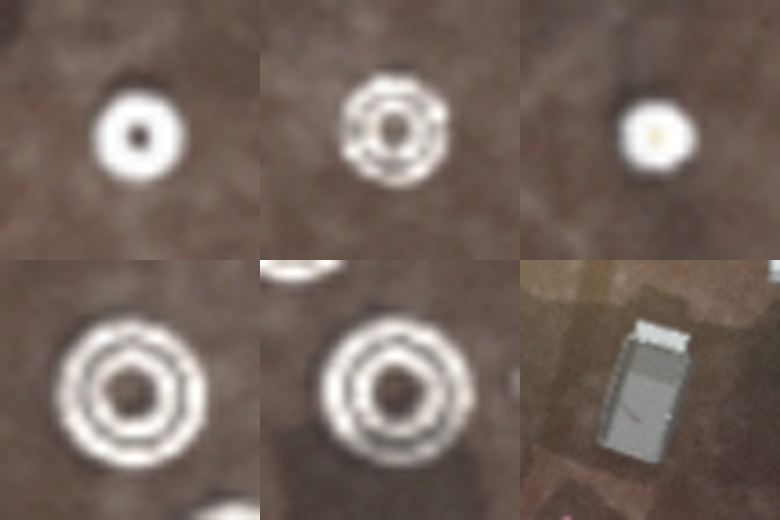

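Crop: (438,244) is the smallest, solid white with a bronze centre, 17 mm high: the small gear. (309,273) is the large gear, (368,278) the bearing, the others are look‑alike big bearings. Bottom right: grey bin, lip at far end, yaw about -15°. Now a wrist look at the bin.

```bash
python3 -m handwheel '0.6 -0.5 0.4 0.6 0;0.6 -0.5 0.4 0.6 0;0.6 -0.5 0.4 0.6 0;0.6 -0.5 0.4 0.4 0;0.6 -0.5 0.4 0 0;0.6 -0.5 0.4 0 0;0.6 -0.5 0.4 0 0;0.6 -0.5 0.4 0 0;0 0 0 0 0;0 0 0 0 0'; python3 - <<'E'
from h import *
s=read_state();print(s['eef_pos'],s['eef_rot'],s['joints'])
save('w1',shot('wrist')); print(camera_info('wrist')['world_from_camera'].round(2))
print('gear ray', end=' ')
p,d,K,T=load('top')
for u,v in [(438,244)]:
    g=p[v-9:v+10,u-9:u+10].min(2).astype(float); m=g>150; y,x=np.nonzero(m); print(m.sum(),ray('top',u-9+x.mean(),v-9+y.mean(),14))
E
```

```text
clock: 0.93
eef_pos: [415.5, 342.1, 333.6]
eef_rot: [3.141, 0.0, 2.914]
wrist_force: [0.7, 0.6, -0.7]
finger_gap: 93.7
finger_force: 0.0
[415.52624871 342.1462141  333.57793349] [3.14122459e+00 2.45614800e-04 2.91435947e+00] [ 6.20771009e-01  2.10555887e-01  1.33996418e+00  5.92783671e-05
  1.59063409e+00 -7.22790991e-01]
[[ 2.2000e-01  9.4000e-01  2.4000e-01  3.4474e+02]
 [ 9.7000e-01 -2.2000e-01 -5.0000e-02  3.5847e+02]
 [ 0.0000e+00  2.5000e-01 -9.7000e-01  5.1322e+02]
 [ 0.0000e+00  0.0000e+00  0.0000e+00  1.0000e+00]]
gear ray 46 [ 507.01423623 -356.737208     14.        ]
```

View pics/w1.png

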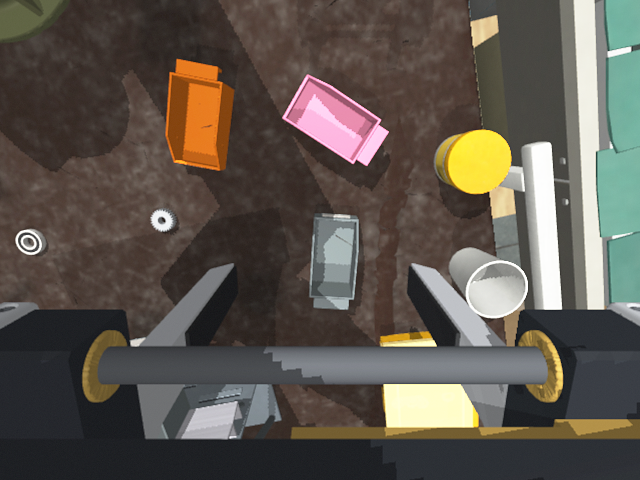

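Wrist view: grey bin at (335,260), lip towards image bottom (332,302); orange (198,120), pink (335,118), large gear (163,220), bearing (30,242), hung bin (205,410).

```bash
cat >> h.py <<'E'
def binpose(n,sl,zlo=8,zhi=75,z0=0):
    p,w=cloud(n); q=w[sl]; m=((q[...,2]>zlo)&(q[...,2]<zhi)).astype(np.uint8)
    k,l,st,_=cv2.connectedComponentsWithStats(m); b=q[l==1+st[1:,4].argmax()]
    (c,s,a)=cv2.minAreaRect(b[:,:2].astype(np.float32)); 
    if s[0]<s[1]: s=(s[1],s[0]); a+=90
    a=(a+90)%180-90; t=np.radians(a); L=np.array([np.cos(t),np.sin(t)])
    o=np.array(c)-8*L
    print('n',len(b),'rect',np.round(c,1),np.round(s,1),'yaw',round(a,2),'origin',o.round(1),'zmax',np.percentile(b[:,2],99).round(1))
    return b,o,L
E
python3 - <<'E'
from h import *
b,o,L=binpose('wrist',np.s_[200:318,295:372])
N=np.array([-L[1],L[0]]); r=b[:,:2]-o; x=r@L; y=r@N; z=b[:,2]
for lo,hi in [(-60,-40),(-40,-20),(-20,0),(0,20),(20,40),(40,56),(58,80)]:
    k=(x>lo)&(x<hi); print(lo,hi,k.sum(),y[k].min().round(1),y[k].max().round(1),np.percentile(z[k],97).round(1))
print(x[z<30].min(),x.max())
E
```

```text
n 1825 rect [507.  337.8] [127.3  63.9] yaw -16.73 origin [499.4 340.1] zmax 62.3
-60 -40 311 -31.9 31.6 40.1
-40 -20 119 -31.9 31.3 59.4
-20 0 118 -31.8 31.9 62.0
0 20 118 -31.9 31.8 62.0
20 40 113 -31.9 31.9 62.3
40 56 701 -31.8 31.9 61.5
58 80 299 -24.4 24.8 62.3
-55.64187036999002 71.64189769803048
```

```bash
python3 -m handwheel '-0.1 -0.8 0.4 0.5 0;-0.1 -0.8 0.4 0.5 0;-0.1 -0.8 0.4 0.5 0;-0.1 -0.8 0.4 0.6 0;-0.1 -0.8 0.4 0.5 0;-0.1 -0.8 0.4 0 0;-0.1 -0.8 0.4 0 0;-0.1 -0.8 0.4 0 0;-0.1 -0.8 0.4 0 0;0 0 0 0 0;0 0 0 0 0'; python3 - <<'E'
from h import *
save('w2',shot('wrist')); shot('scene')
E
```

```text
clock: 1.9
eef_pos: [378.5, 54.7, 477.4]
eef_rot: [3.141, 0.0, -3.141]
wrist_force: [0.2, 0.7, -0.8]
finger_gap: 94.1
finger_force: 0.0
```

View pics/w2.png

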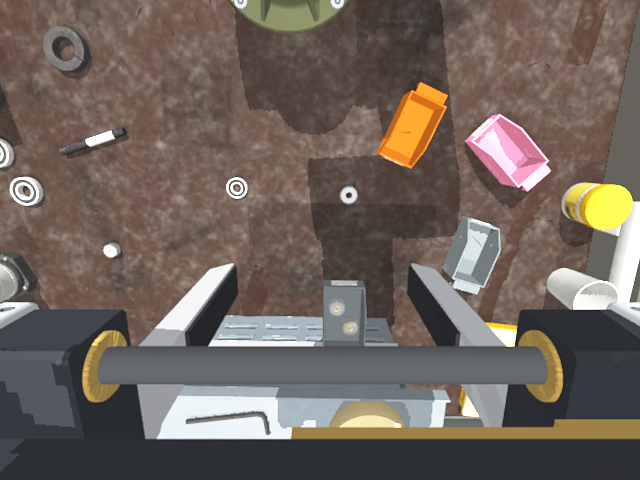

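Wrist view: hung bin at (345,312), front wall at row 283; the shelf's front edge is at row ~390, partly behind the gripper bar; small gear at (112,250).

```bash
python3 - <<'E'
from h import *
for n in ('wrist','top','scene'):
    p,w=cloud(n); x,y,z=w[...,0],w[...,1],w[...,2]
    s=lambda m:w[m]
    h=s((z>138)&(z<200)&(x>500)&(x<570)&(y>0)&(y<180))
    if len(h):
        print(n,'hung n',len(h),'x0',np.percentile(h[:,0],[0,1,3]).round(1),'y',np.percentile(h[:,1],[0,1,99,100]).round(1), end=' ')
        for a,b in ((515,530),(530,550),(550,570)):
            k=h[(h[:,0]>a)&(h[:,0]<b)]; 
            if len(k)>5: print((a,b),k[:,1].min().round(1),k[:,1].max().round(1),k[:,2].max().round(1),end=' ')
        print()
    # shelf front edge: min x per y bin
    m=(z>316)&(z<331)&(x>560)&(x<680)&(abs(y-14)<200); sh=s(m)
    if len(sh)>50:
        e=np.array([[c,np.percentile(k[:,0],2)] for c in range(-150,190,20) for k in [sh[abs(sh[:,1]-c)<8]] if len(k)>12])
        if len(e)>3:
            f=np.polyfit(e[:,0],e[:,1],1); print(n,'edge x=%.1f+%.4f y'%(f[1],f[0]),'res',np.std(e[:,1]-np.polyval(f,e[:,0])).round(2),'y ext',sh[:,1].min().round(1),sh[:,1].max().round(1),'ztop',np.median(sh[:,2]).round(1),len(e))
    # rail strip
    m=(z>183)&(z<194)&(x>610)&(x<660)&(y>-160)&(y<45); r=s(m)
    if len(r)>10: f=np.polyfit(r[:,1],r[:,0],1); print(n,'rail',len(r),'x=%.1f+%.4f y'%(f[1],f[0]),np.percentile(r[:,2],95).round(1))
    m=(z>10)&(z<24)&(x>480)&(x<540)&(y>-400)&(y<-320); g=s(m)
    if len(g): print(n,'gear',len(g),((g.min(0)+g.max(0))/2).round(1),np.ptp(g,0).round(1),np.median(g,0).round(1))
E
```

```text
wrist hung n 1378 x0 [513.9 514.5 514.8] y [ 56.4  56.5 120.3 121. ] (515, 530) 57.9 121.0 176.7 (530, 550) 57.8 121.0 196.1 (550, 570) 56.4 120.3 196.3 
wrist edge x=578.8+-0.0221 y res 7.66 y ext -138.2 197.0 ztop 323.0 16
wrist gear 147 [ 503.8 -354.3   14.5] [25.9 25.4  8.2] [ 503.5 -353.3   15.9]
top hung n 201 x0 [517.  517.1 517.2] y [ 54.5  54.7 115.6 118.7] (515, 530) 56.9 118.7 173.9 (530, 550) 54.5 115.5 196.1 (550, 570) 54.9 115.6 199.3 
top edge x=578.5+0.0182 y res 1.18 y ext -165.6 194.3 ztop 322.1 17
top gear 38 [ 514.8 -361.7   16.7] [43.2 46.2 13.5] [ 503.8 -358.1   15.5]
scene hung n 636 x0 [511.5 513.4 513.9] y [ 50.2  51.8 120.2 122.1] (515, 530) 52.0 121.7 179.3 (530, 550) 50.2 121.3 193.1 (550, 570) 50.8 122.1 197.6 
scene edge x=574.6+0.0170 y res 0.35 y ext -166.9 196.2 ztop 322.7 17
scene rail 356 x=639.8+0.0162 y 193.0
scene gear 112 [ 502.5 -357.4   15.8] [24.9 26.9 10.3] [ 501.4 -358.2   16. ]
```

```bash
python3 -m handwheel '0.2 -0.7 -0.6 0 0;0.2 -0.7 -0.6 0 0;0.2 -0.7 -0.6 0 0;0.2 -0.7 -0.6 0 0;0.2 -0.7 -0.6 0 0;0.2 -0.7 -0.6 0 0;0.2 -0.7 -0.6 0 0;0.2 -0.7 -0.6 0 0;0.2 -0.7 -0.6 0 0;0.2 -0.7 -0.6 0 0;0.2 -0.7 -0.6 0 0;0.2 -0.7 -0.6 0 0'; python3 -m handwheel '0.2 -0.7 0 0 0;0.2 -0.7 0 0 0;0.2 -0.5 0 0 0;0 0 0 0 0;0 0 0 0 0'; python3 - <<'E'
from h import *
shot('wrist'); p,w=cloud('wrist'); z=w[...,2]; x=w[...,0];y=w[...,1]
g=w[(z>10)&(z<24)&(abs(x-504)<30)&(abs(y+356)<30)]; print(len(g),((g.min(0)+g.max(0))/2).round(1),np.ptp(g,0).round(1)); print(read_state()['eef_pos'])
E
```

```text
clock: 3.0
eef_pos: [475.4, -280.4, 186.9]
eef_rot: [3.14, -0.002, -3.137]
wrist_force: [1.3, 0.9, 0.5]
finger_gap: 94.2
finger_force: 0.0
clock: 3.42
eef_pos: [499.3, -355.7, 187.5]
eef_rot: [3.14, -0.002, -3.138]
wrist_force: [-0.6, 0.6, 0.1]
finger_gap: 94.0
finger_force: 0.0
440 [ 504.2 -355.6   14.7] [25.8 25.2  9.2]
[ 499.13466042 -355.30387712  188.09509454]
```

```bash
python3 -m handwheel '0.1 0 -0.9 0 0;0 0 -0.9 0 0;0 0 -0.9 0 0;0 0 -0.9 0 0;0 0 -0.8 0 0;0 0 -0.2 0 0;0 0 0 0 0;0 0 0 0 1;0 0 0 0 1;0 0 0 0 1;0 0 0 0 1;0 0 0 0 1' 20;  python3 -m handwheel '0 0 0 0 1;0 0 0 0 1;0 0 0 0 1;0 0 0 0 1'
```

```text
clock: 4.47
eef_pos: [503.0, -357.3, 6.4]
eef_rot: [-3.141, 0.001, -3.14]
wrist_force: [0.6, 0.2, 1.1]
finger_gap: 64.1
finger_force: 0.0
clock: 4.8
eef_pos: [502.6, -357.1, 5.4]
eef_rot: [3.142, -0.0, -3.14]
wrist_force: [-0.4, -0.3, -1.0]
finger_gap: 36.9
finger_force: 0.0
```

```bash
python3 -m handwheel '0 0 -0.05 0 1;0 0 0 0 1;0 0 0 0 1;0 0 0 0 1;0 0 0 0 1;0 0 0 0 1;0 0 0.9 0 1;0 0 0.9 0 1;0 0 0.9 0 1;0 0 0.9 0 1;0 0 0.9 0 1;0 0 0 0 1'
```

```text
clock: 5.8
eef_pos: [504.5, -358.5, 191.4]
eef_rot: [-3.135, 0.009, -3.139]
wrist_force: [0.9, -0.1, -0.2]
finger_gap: 25.5
finger_force: 20.0
```

```bash
python3 -m handwheel '-0.5 0.7 0.25 -0.8 1;-0.5 0.7 0.25 -0.8 1;-0.5 0.7 0.25 -0.8 1;-0.5 0.7 0.25 -0.8 1;-0.5 0.7 0.25 -0.8 1;-0.5 0.7 0.25 -0.8 1;0 0.9 0 -0.8 1;0 0.9 0 -0.8 1;0 0.9 0 -0.8 1;0 0.9 0 -0.8 1;0 0.9 0 -0.8 1;0 0.9 0 -0.8 1'; python3 -m handwheel '0 0.9 0 -0.8 1;0 0.9 0 -0.8 1;0 0.9 0 -0.8 1;0 0.9 0 -0.8 1;0 0.9 0 -0.8 1;0 0.9 0 -0.8 1;0 0.9 0 -0.8 1;0.6 0.4 0 -0.8 1;0.6 0.4 0 -0.8 1;0.6 0.4 0 -0.8 1;0.6 0.4 0 -0.8 1;0 0 0 0 1'; python3 - <<'E'
from h import *
s=read_state(); print(s['eef_pos'],np.degrees(s['eef_rot'][2]),s['joints'])
E
```

```text
clock: 6.8
eef_pos: [382.2, 28.6, 243.6]
eef_rot: [3.141, 0.001, 2.302]
wrist_force: [0.0, -0.3, 0.2]
finger_gap: 25.6
finger_force: 20.0
clock: 7.8
eef_pos: [481.0, 344.5, 241.5]
eef_rot: [-3.14, 0.001, 1.534]
wrist_force: [-1.2, -1.0, -2.5]
finger_gap: 26.0
finger_force: 20.0
[480.98424043 344.45339427 241.4795776 ] 87.86782624257087 [5.59570657e-01 3.71133763e-01 1.34300053e+00 4.57645749e-06
 1.42909990e+00 5.96784084e-01]
```

```bash
python3 -m handwheel '0.1 0 0 -1 1;0.1 0 0 -1 1;0 0 0 -0.9 1;0 0 -0.9 0 1;0 0 -0.9 0 1;0 0 -0.9 0 1;0 0 -0.9 0 1;0 0 0 0 1;0 0 0 0 1'; python3 - <<'E'
from h import *
s=read_state(); print(s['eef_pos'],np.degrees(s['eef_rot'][2]))
shot('wrist'); p,w=cloud('wrist'); x,y,z=w[...,0],w[...,1],w[...,2]
m=(z>8)&(z<66)&(np.hypot(x-499,y-340)<75); q=w[m]; print(len(q), cv2.minAreaRect(q[:,:2].astype(np.float32)))
E
```

```text
clock: 8.55
eef_pos: [486.1, 342.5, 99.1]
eef_rot: [-3.14, 0.002, 1.285]
wrist_force: [-0.0, -0.3, 0.7]
finger_gap: 25.6
finger_force: 20.0
[486.08551605 342.53128424  99.06983072] 73.63726562938187
7470 ((508.7364807128906, 337.3185729980469), (63.76948547363281, 126.10556030273438), 73.28538513183594)
```

```bash
python3 -m handwheel '0.1 0 -0.5 0 1;0 0 -0.5 0 1;0 0 -0.5 0 1;0 0 -0.4 0 1;0 0 -0.3 0 1;0 0 0 0 1;0 0 0 0 1;0 0 0 0 1'
```

```text
clock: 9.27
eef_pos: [491.6, 343.5, 13.4]
eef_rot: [3.14, -0.002, 1.285]
wrist_force: [-0.6, -0.4, -0.4]
finger_gap: 25.3
finger_force: 20.0
```

```bash
python3 -m handwheel '0 0 -0.1 0 1;0 0 0 0 1;0 0 0 0 0.6;0 0 0 0 0.6;0 0 0 0 0.6;0 0 0 0 0.6;0 0 0.4 0 0.6;0 0 0.5 0 0.6;0 0 0.7 0 0.6;0 0 0.9 0 0.6;0 0 0.9 0 0.6;0 0 0.9 0 0'; python3 -m handwheel '-0.3 0 0.3 1 0;-0.3 0 0.3 1 0;-0.3 0 0.3 1 0;-0.3 0 0.3 1 0;-0.3 0 0.3 1 0;-0.3 0 0.3 1 0;0 0 0 1 0;0 0 0 1 0;0 0 0 1 0;0 0 0 1 0;0 0 0 1 0;0 0 0 1 0'; python3 -m handwheel '0 0 0 1 0;0 0 0 1 0;0 0 0 1 0;0 0 0 1 0;0 0 0 1 0;0 0 0 1 0;0 0 0 0 0;0 0 0 0 0'; python3 - <<'E'
from h import *
s=read_state(); print(s['eef_pos'],np.degrees(s['eef_rot'][2]))
p=shot('wrist'); save('w3',p[150:400,200:480])
p,w=cloud('wrist'); x,y,z=w[...,0],w[...,1],w[...,2]
m=(z>8)&(z<66)&(np.hypot(x-499,y-340)<80); print(cv2.minAreaRect(w[m][:,:2].astype(np.float32)),m.sum())
E
```

```text
clock: 10.27
eef_pos: [490.4, 342.7, 181.2]
eef_rot: [-3.141, 0.0, 1.285]
wrist_force: [0.3, 0.4, 0.1]
finger_gap: 41.2
finger_force: 0.0
clock: 11.27
eef_pos: [418.6, 342.9, 251.5]
eef_rot: [3.141, -0.0, 2.336]
wrist_force: [0.6, 0.9, 0.5]
finger_gap: 94.2
finger_force: 0.0
clock: 11.93
eef_pos: [418.6, 342.9, 251.5]
eef_rot: [3.142, 0.0, 2.853]
wrist_force: [0.2, 0.2, -0.2]
finger_gap: 94.4
finger_force: 0.0
[418.64213978 342.8861419  251.52122981] 163.46319752164462
((506.9449157714844, 337.78668212890625), (64.0909194946289, 127.32986450195312), 73.29725646972656) 3227
```

View pics/w3.png

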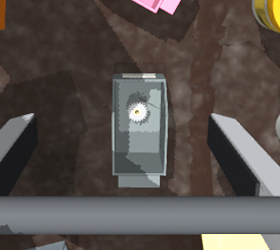

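The crop shows the gear lying flat in the bin at crop (138,112), and the bin hasn't moved. An upright gripper can only clear the shelf if it grips the bin near its front, so I'll grip at bin x≈-41.

```bash
python3 -m handwheel '0.5 0.1 -0.5 0 0;0.5 0.1 -0.5 0 0;0 0 -0.9 0 0;0 0 -0.9 0 0;0 0 -0.9 0 0;0 0 -0.9 0 0;0 0 -0.6 0 0;0 0 -0.6 0 0;0 0 -0.3 0 0;0 0 0 0 0;0 0 0 0 0' 35; python3 - <<'E'
from h import *
s=read_state(); print(s['eef_pos'],s['eef_rot'])
E
```

```text
clock: 12.9
eef_pos: [458.8, 351.1, 8.0]
eef_rot: [3.142, 0.0, 2.855]
wrist_force: [0.6, 0.8, 0.7]
finger_gap: 94.2
finger_force: 0.0
[458.84953666 351.05706001   7.97026211] [3.14157413e+00 2.12778866e-05 2.85469498e+00]
```

```bash
python3 -m handwheel '0 0 0 0 1;0 0 0 0 1;0 0 0 0 1;0 0 0 0 1;0 0 0 0 1;0 0 0 0 1;0 0 0 0 1;0 0 0.2 0 1;0 0 0.4 0 1;0 0 0.6 0 1;0 0 0.6 0 1;0 0 0.4 0 1';  python3 -m handwheel '0 0 0.8 0 1;0 0 0.9 0 1;0 0 0.9 0 1;0 0 0.9 0 1;0 0 0.9 0 1;0 0 0 0 1;0 0 0 0 1'; python3 - <<'E'
from h import *
s=read_state(); print(s['eef_pos'],s['eef_rot'],s['finger_gap'])
shot('scene'); p=shot('wrist'); save('w4',np.hstack([p[150:450,160:520],load('scene')[0][100:400,160:520]]))
E
```

```text
clock: 13.9
eef_pos: [458.9, 351.1, 97.9]
eef_rot: [3.14, 0.001, 2.856]
wrist_force: [0.3, 0.7, -0.9]
finger_gap: 63.7
finger_force: 35.0
clock: 14.48
eef_pos: [458.9, 351.1, 273.2]
eef_rot: [3.139, 0.002, 2.856]
wrist_force: [-0.8, -0.9, -1.5]
finger_gap: 64.2
finger_force: 35.0
[458.8615122  351.06614021 273.24241905] [3.13912977e+00 1.98245157e-03 2.85565622e+00] 64.19477234625603
```

View pics/w4.png

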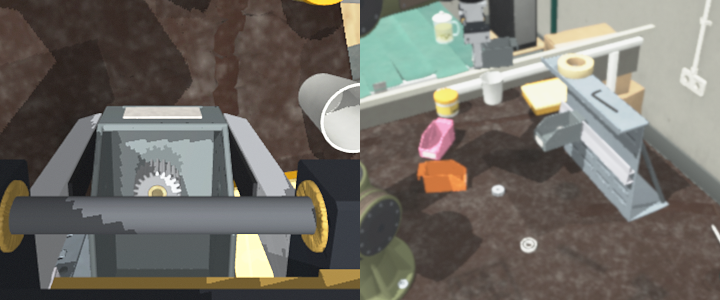

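Left: the gear (158,185) sits in the held bin, which looks straight between the fingers. I'll check how level it is.

```bash
cat >> h.py <<'E'
def held():
    s=read_state(); shot('wrist'); p,w=cloud('wrist'); t=s['eef_rot'][2]-np.pi; L=np.array([np.cos(t),np.sin(t)]);N=np.array([-L[1],L[0]])
    r=w[...,:2]-s['eef_pos'][:2]; x=r@L; y=r@N; z=w[...,2]-s['eef_pos'][2]
    print('tcp',s['eef_pos'].round(1),'yaw',np.degrees(t).round(2),'F',s['wrist_force'].round(1),'gap',round(s['finger_gap'],1))
    for nm,m in (('front',(abs(y)<26)&(x<-2)&(x>-25)&(z>5)&(z<40)),('left',(y>26)&(y<34)&(x>15)&(x<125)&(z>40)&(z<70)),('right',(y<-26)&(y>-34)&(x>15)&(x<125)&(z>40)&(z<70)),('lip',(abs(y)<26)&(x>97)&(x<130)&(z>40)&(z<70)),('floor',(abs(y)<20)&(x>30)&(x<90)&(z<10)&(z>-30))):
        k=m.sum()
        if k>10:
            f=np.polyfit(x[m],z[m],1) if nm!='front' else [0,0]; print(nm,k,'x',np.percentile(x[m],[1,99]).round(1),'y',np.percentile(y[m],[1,50,99]).round(1),'z',np.percentile(z[m],[2,50,98]).round(1),'slope deg',np.degrees(f[0]).round(1))
E
python3 -c "
from h import *
held()"
```

```text
tcp [458.2 350.6 270.1] yaw -16.38 F [ 0.9  0.  -2.6] gap 64.1
front 2079 x [-13.   -7.6] y [-25.4  -0.3  25.4] z [ 5.7 18.5 22.9] slope deg 0.0
left 534 x [27.2 57.1] y [28.8 29.2 31.9] z [40.4 51.9 53.7] slope deg -14.7
right 538 x [27.3 57.1] y [-31.7 -29.2 -28.7] z [40.7 51.9 53.7] slope deg -13.7
floor 2260 x [30.5 89.7] y [-19.6   1.6  19.7] z [-4.4 -3.2  5.8] slope deg -1.8
```

```bash
python3 -m handwheel '-0.5 -0.4 0 0.2 1;-0.5 -0.4 0 0.3 1;-0.5 -0.4 0 0.3 1;-0.5 -0.4 0 0.3 1;0 -0.7 -0.2 0.3 1;0 -0.8 -0.2 0.3 1;0 -0.8 -0.2 0.3 1;0 -0.8 -0.2 0.3 1;0 -0.8 -0.2 0.3 1;0 -0.8 -0.2 0.3 1;0 -0.8 -0.2 0.2 1;0 -0.8 -0.2 0 1'; python3 -m handwheel '0.2 -0.6 0 0 1;0.3 -0.5 0 0 1;0.3 -0.3 0 0 1;0.3 0 -0.2 0 1;0.3 0 -0.2 0 1;0 0 0 0 1;0 0 0 0 1;0 0 0 0 1;0 0 0 0 1'; python3 -c "
from h import *
held()
save('w5',load('wrist')[0])"
```

```text
clock: 15.63
eef_pos: [377.6, 33.5, 206.0]
eef_rot: [-3.142, -0.002, 3.128]
wrist_force: [1.3, 0.7, -1.8]
finger_gap: 63.4
finger_force: 35.0
clock: 16.38
eef_pos: [434.2, -20.9, 191.6]
eef_rot: [-3.142, -0.0, 3.127]
wrist_force: [0.3, -0.0, -0.9]
finger_gap: 64.1
finger_force: 35.0
tcp [434.2 -20.9 191.6] yaw -0.86 F [ 0.3 -0.  -0.9] gap 64.1
front 2090 x [-13.1  -7.8] y [-25.4   0.2  25.4] z [ 5.6 18.6 23. ] slope deg 0.0
left 540 x [27.  56.5] y [28.7 29.1 31.7] z [40.5 52.1 53.8] slope deg -14.5
right 537 x [27.1 55.7] y [-31.8 -29.3 -28.8] z [40.7 52.  53.8] slope deg -12.9
floor 2273 x [30.6 89.7] y [-19.7  -2.7  19.7] z [-4.2 -3.   6.2] slope deg -1.8
```

View pics/w5.png

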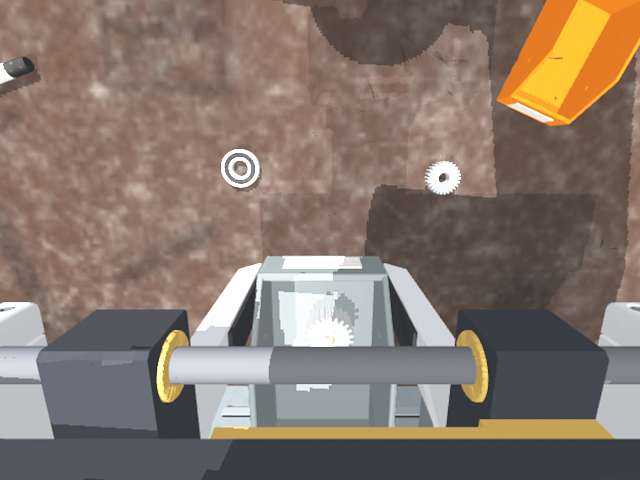

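Wrist view: bearing (240,168), large gear (443,177) untouched; the bin is held straight with the gear inside (328,330). Now I'll measure the lip against the shelf edge, rail and hung bin within each fixed camera, so calibration offsets cancel.

```bash
cat >> h.py <<'E'
def rel():
    s=read_state(); tx,ty,tz=s['eef_pos']
    for n in ('top','scene'):
        shot(n); p,w=cloud(n); x,y,z=w[...,0],w[...,1],w[...,2]
        m=(abs(y-ty)<30)&(x>tx+75)&(x<tx+125)&(z>tz+35)&(z<tz+65)
        l=w[m]; print(n,'lip',m.sum(), 'xmax',np.percentile(l[:,0],[97,99.5]).round(1),'y',np.percentile(l[l[:,0]>tx+99][:,1],[1,99]).round(1),'z',np.percentile(l[:,2],[50,95]).round(1)) if m.sum()>10 else print(n,'lip',m.sum())
        m=(abs(y-ty)<40)&(x>tx+20)&(x<tx+60)&(z>tz+20)&(z<tz+62); l=w[m]
        if m.sum()>10: print('  sides y',np.percentile(l[:,1],[1,99]).round(1))
        for nm,m in (('rail',(z>180)&(z<196)&(x>615)&(x<650)&(y>-160)&(y<40)),('shelf',(z>316)&(z<330)&(x>560)&(x<600)&(abs(y-ty)<40)),('hungfront',(z>140)&(z<166)&(x>500)&(x<530)&(y>60)&(y<115)),('face',(z>200)&(z<300)&(x>630)&(x<680)&(y>-150)&(y<40))):
            q=w[m]; 
            if len(q)>10: print('  ',nm,len(q),'x',np.percentile(q[:,0],[1,50,99]).round(1),'z',np.percentile(q[:,2],[1,50,99]).round(1),'y',np.percentile(q[:,1],[1,99]).round(1))
E
python3 -c "
from h import *
rel()"
```

```text
top lip 126 xmax [548.9 549.3] y [-48.4   0.2] z [242.8 248.9]
   shelf 205 x [577.6 590.  599.6] z [317.2 322.2 329.5] y [-60.1  18.6]
   hungfront 39 x [516.9 519.9 528.3] z [140.2 157.5 165.4] y [ 60.2 109. ]
scene lip 168 xmax [546.6 548.4] y [-48.4  -0.6] z [243.2 246.5]
  sides y [-57.9 -50.5]
   rail 425 x [625.5 631.6 649.9] z [180.1 187.7 195.8] y [-153.4   33.7]
   shelf 224 x [573.6 586.  599.7] z [317.1 322.7 329.8] y [-60.4  18.5]
   face 741 x [644.4 648.  675.6] z [200.3 221.4 288.6] y [-149.2   35.8]
```

Shift to go over the rail: 92.5 mm in x (four estimates, 91.6–94.8; the slot leaves ±4), +2 mm in y.

```bash
python3 -m handwheel '0.4 0.05 -0.2 0 1;0.4 0 -0.15 0 1;0.4 0 0 0 1;0.4 0 0 0 1;0.3 0 0 0 1;0.2 0 0 0 1;0.2 0 0 0 1;0 0 0 0 1;0 0 0 0 1;0 0 0 0 1'; python3 -c "
from h import *
rel();s=read_state();print(s['eef_pos'],s['wrist_force'],s['eef_rot'])
p=load('scene')[0]; save('s6',cv2.resize(p[130:330,300:500],(600,600),interpolation=cv2.INTER_CUBIC))"
```

```text
clock: 17.37
eef_pos: [526.2, -19.1, 177.5]
eef_rot: [-3.142, -0.0, 3.126]
wrist_force: [-0.7, 0.0, -1.0]
finger_gap: 63.9
finger_force: 35.0
top lip 0
   shelf 162 x [581.2 591.8 599.7] z [317.  322.  327.5] y [-57.1  18.5]
   hungfront 33 x [516.8 519.6 528.4] z [140.4 158.3 165.2] y [ 66.4 112.3]
scene lip 164 xmax [650.5 650.8] y [-47.8   8.7] z [226.8 232.2]
  sides y [-55.7  10.8]
   rail 304 x [617.4 645.5 649.8] z [180.3 187.6 195.6] y [-153.9  -23.3]
   shelf 138 x [573.6 589.1 599.9] z [316.4 322.5 329.2] y [-58.4  14.6]
   hungfront 97 x [512.7 515.2 528. ] z [140.8 154.4 165.4] y [ 60.1 114.5]
   face 723 x [631.5 647.8 678. ] z [200.4 225.4 288.9] y [-149.    34.7]
[526.29762014 -19.07366169 177.65133124] [-0.18841954 -0.40081487 -1.27953246] [-3.14154979e+00  1.94959428e-04  3.12622178e+00]
```

View pics/s6.png

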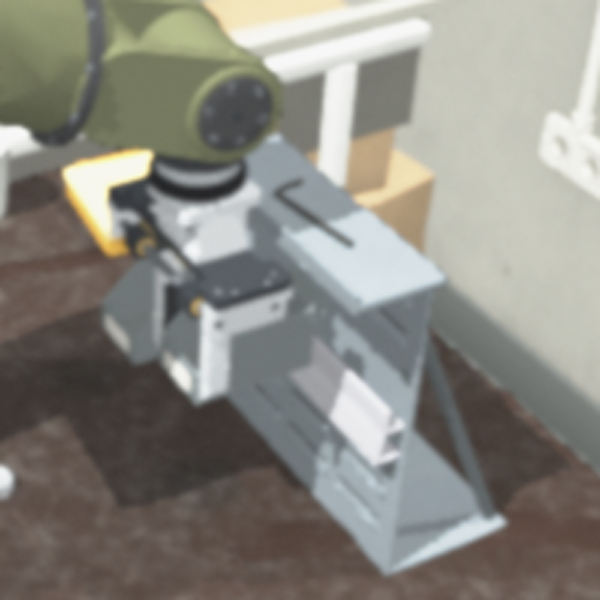

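The bin sits in front of and above the rail, gripper body clear of the shelf (its front face at crop (250,170)), with no contact force. Lower it in stages, watching the force.

```bash
python3 -m handwheel '0 0 -0.15 0 1;0 0 -0.15 0 1;0 0 -0.1 0 1;0 0 -0.1 0 1;0 0 0 0 1;0 0 0 0 1'; python3 -m handwheel '0 0 -0.05 0 1;0 0 -0.05 0 1;0 0 -0.05 0 1;0 0 0 0 1;0 0 0 0 1'
```

```text
clock: 17.97
eef_pos: [526.6, -19.1, 157.2]
eef_rot: [3.142, -0.001, 3.126]
wrist_force: [0.1, -0.3, -1.4]
finger_gap: 63.7
finger_force: 35.0
clock: 18.38
eef_pos: [526.6, -19.1, 151.3]
eef_rot: [-3.142, -0.0, 3.126]
wrist_force: [0.4, 1.0, -2.0]
finger_gap: 63.9
finger_force: 35.0
```

```bash
python3 -m handwheel '0 0 -0.05 0 1;0 0 -0.05 0 1;0 0 -0.05 0 1;0 0 0 0 1;0 0 0 0 1'; python3 -m handwheel '0 0 -0.05 0 1;0 0 0 0 1;0 0 0 0 1'
```

```text
clock: 18.8
eef_pos: [526.6, -19.1, 145.3]
eef_rot: [3.142, -0.0, 3.126]
wrist_force: [-0.1, -0.5, -2.4]
finger_gap: 63.9
finger_force: 35.0
clock: 19.05
eef_pos: [526.6, -19.1, 143.4]
eef_rot: [-3.142, -0.0, 3.126]
wrist_force: [0.2, -1.2, -1.3]
finger_gap: 63.9
finger_force: 35.0
```

```bash
python3 -m handwheel '0 0 -0.04 0 1;0 0 0 0 1;0 0 0 0 1'; python3 -m handwheel '0 0 -0.04 0 1;0 0 0 0 1;0 0 0 0 1'; python3 -c "
from h import *
held();rel()"
```

```text
clock: 19.3
eef_pos: [526.8, -19.1, 142.0]
eef_rot: [-3.142, 0.0, 3.126]
wrist_force: [-0.2, -0.7, 0.2]
finger_gap: 63.7
finger_force: 35.0
clock: 19.55
eef_pos: [526.9, -19.1, 140.6]
eef_rot: [-3.142, 0.001, 3.126]
wrist_force: [-0.7, -0.0, 3.9]
finger_gap: 63.7
finger_force: 35.0
tcp [526.9 -19.1 140.6] yaw -0.88 F [-0.7 -0.   3.9] gap 63.7
front 2059 x [-12.9  -7.6] y [-25.3   0.2  25.5] z [ 5.7 18.7 22.8] slope deg 0.0
left 547 x [26.9 56.1] y [28.7 29.1 31.9] z [40.8 52.5 54.4] slope deg -14.4
right 545 x [26.5 56.6] y [-32.1 -29.3 -28.8] z [40.7 52.4 54.3] slope deg -14.7
floor 2313 x [30.8 89.6] y [-19.7  -2.7  19.7] z [-3.4 -2.1 -0.9] slope deg 0.5
top lip 0
   shelf 189 x [577.6 590.3 599.7] z [316.7 322.6 329.4] y [-57.3  18.8]
   hungfront 34 x [516.9 519.8 528.5] z [140.3 158.4 165.7] y [ 66.6 112.3]
scene lip 234 xmax [650.7 651.1] y [-48.7   9.1] z [193.3 202.6]
  sides y [-55.9   8.9]
   rail 462 x [617.9 633.8 649.9] z [180.3 189.  195.7] y [-154.2   35.1]
   shelf 155 x [572.8 586.7 599.5] z [316.7 322.4 329.7] y [-58.4  -1.7]
   hungfront 89 x [512.6 515.  527.9] z [140.4 154.5 164.9] y [ 61.3 114.5]
   face 738 x [643.3 648.  674.6] z [200.5 222.3 288.5] y [-149.2   34. ]
```

The weight is taken by the rail exactly at the expected height (TCP 142 → underside 134). Release and back out toward the robot.

```bash
python3 -m handwheel '0 0 0 0 0.25;0 0 0 0 0.1;0 0 0 0 0;0 0 0 0 0;0 0 0 0 0;0 0 0 0 0;-0.2 0 0 0 0;-0.4 0 0 0 0;-0.6 0 0 0 0;-0.6 0 0 0 0;-0.6 0 0 0 0;-0.5 0 0 0 0'; python3 -m handwheel '-0.4 0 0.8 0 0;-0.3 0 0.8 0 0;0 0 0.8 0 0;0 0 0.8 0 0;0 0 0.8 0 0;0 0 0.8 0 0;0 0 0.8 0 0;0 0 0.8 0 0;0 0 0.5 0 0;0 0 0 0 0;0 0 0 0 0'; python3 - <<'E'
from h import *
p0=shot('wrist'); shot('scene'); shot('top')
a=cv2.resize(p0[200:400,220:420],(390,390)); b=cv2.resize(load('scene')[0][190:290,310:410],(390,390),interpolation=cv2.INTER_CUBIC)
save('w7',np.hstack([a,b]))
p,w=cloud('wrist'); x,y,z=w[...,0],w[...,1],w[...,2]
for nm,yc in (('hung',88.5),('loose',-19.5)):
    print(nm)
    for k,m in (('front',(abs(y-yc)<40)&(x>495)&(x<530)&(z>135)&(z<180)),('floor',(abs(y-yc)<22)&(x>525)&(x<600)&(z>128)&(z<146)),('rim',(abs(y-yc)<40)&(x>540)&(x<600)&(z>185)&(z<205))):
        q=w[m]
        if len(q)>10: f=np.polyfit(q[:,0],q[:,2],1); print(k,len(q),'x',np.percentile(q[:,0],[1,99]).round(1),'y',np.percentile(q[:,1],[1,99]).round(1),'z',np.percentile(q[:,2],[1,50,99]).round(1),'slope',np.degrees(f[0]).round(1))
E
```

```text
clock: 20.7
eef_pos: [408.6, -19.0, 140.0]
eef_rot: [3.142, -0.0, 3.126]
wrist_force: [0.5, 0.4, 1.3]
finger_gap: 93.9
finger_force: 0.0
clock: 21.62
eef_pos: [382.4, -19.1, 416.3]
eef_rot: [-3.141, 0.001, 3.126]
wrist_force: [-0.2, 0.5, -0.1]
finger_gap: 93.9
finger_force: 0.0
hung
front 403 x [514.1 529. ] y [57. 99.] z [137.7 156.4 173.7] slope 63.8
floor 822 x [532.  599.1] y [ 67.7 110. ] z [137.  139.1 145.4] slope 0.4
rim 124 x [541.7 568.7] y [ 56.2 120.1] z [185.3 192.6 196.6] slope 3.7
loose
front 474 x [512.7 529.1] y [-49.8  13.6] z [135.9 152.7 171.3] slope 75.9
floor 1109 x [529.8 599.2] y [-41.1   1.7] z [131.7 135.1 143.8] slope 2.5
rim 80 x [541.5 566.8] y [-50.6  12.5] z [185.4 189.8 192. ] slope 8.1
```

View pics/w7.png

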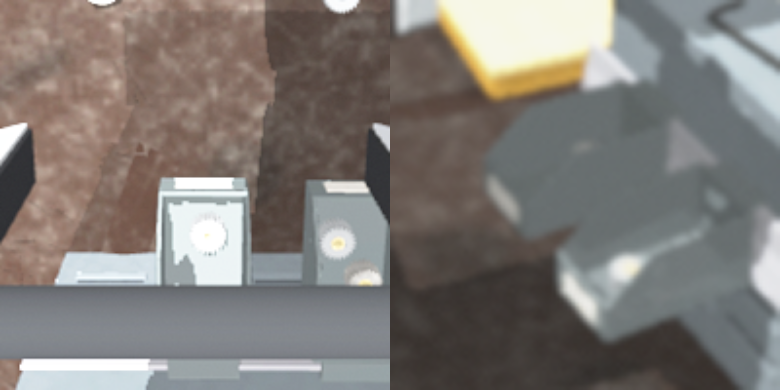

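Left: the bin hangs with the gear (208,237) in it, beside the hung bin. Right: the same from the scene camera. The slope deserves a careful measurement, excluding the gears.

```bash
cat > tilt.py <<'E'
from h import *
from scipy.stats import theilslopes
def tilt(n):
    p,w=cloud(n); x,y,z=w[...,0],w[...,1],w[...,2]
    for nm,yc in (('hung',88.0),('loose',-19.0)):
        out=[]
        m=(abs(y-yc)<26)&(x>525)&(x<585)&(z>126)&(z<147)
        q=w[m]; 
        if len(q)>50:
            for _ in range(3):
                f=np.polyfit(q[:,0],q[:,2],1); e=q[:,2]-np.polyval(f,q[:,0]); q=q[e<1.2]
            t=theilslopes(q[:,2],q[:,0]); out+=['floor',len(q),'deg',np.degrees(t[0]).round(2),'z@530,570',(t[1]+t[0]*530).round(1),(t[1]+t[0]*570).round(1),'x',q[:,0].min().round(0),q[:,0].max().round(0)]
        fr=w[(abs(y-yc)<22)&(x>505)&(x<518)&(z>150)&(z<175)]; 
        if len(fr): out+=['fronttop z',np.percentile(fr[:,2],95).round(1)]
        for c in (540,550,560):
            r=w[(abs(abs(y-yc)-30)<4)&(abs(x-c)<4)&(z>180)&(z<205)]; out+=['rim',c,np.percentile(r[:,2],85).round(1) if len(r)>3 else None]
        l=w[(abs(y-yc)<22)&(x>575)&(x<650)&(z>188)&(z<200)]
        if len(l)>5: out+=['lip z',np.median(l[:,2]).round(1),'x',l[:,0].min().round(1),l[:,0].max().round(1),len(l)]
        print(n,nm,*out)
E
python3 -c "
from tilt import *
for n in ('wrist','top','scene'): tilt(n)"
```

```text
wrist hung floor 644 deg 0.17 z@530,570 138.9 139.0 x 531.0 585.0 fronttop z 164.9 rim 540 187.4 rim 550 194.7 rim 560 194.7 lip z 194.9 x 622.5 642.4 391
wrist loose floor 858 deg 3.33 z@530,570 132.7 135.0 x 528.0 585.0 fronttop z 158.1 rim 540 185.9 rim 550 190.5 rim 560 191.1 lip z 194.7 x 621.4 650.0 436
top hung floor 68 deg 0.35 z@530,570 133.5 133.8 x 525.0 583.0 fronttop z 159.4 rim 540 187.6 rim 550 195.5 rim 560 195.2
top loose floor 74 deg 1.97 z@530,570 129.0 130.4 x 527.0 583.0 fronttop z 158.2 rim 540 None rim 550 191.6 rim 560 192.8
scene hung fronttop z 164.9 rim 540 188.7 rim 550 192.1 rim 560 193.6 lip z 194.2 x 619.6 649.7 93
scene loose floor 28 deg 4.06 z@530,570 132.0 134.9 x 532.0 577.0 fronttop z 158.1 rim 540 185.5 rim 550 189.2 rim 560 188.9 lip z 193.9 x 615.3 650.0 120
```

Tilt is about 3.2° relative to the fixed bin. That matches the natural rest state: tongue against the strip and rear wall on the apron (3 mm over 53 mm), within the stated 4°. I'll confirm it stays put, then hand in.

```bash
python3 -m handwheel '0 0 0 0 0;0 0 0 0 0;0 0 0 0 0;0 0 0 0 0;0 0 0 0 0;0 0 0 0 0;0 0 0 0 0;0 0 0 0 0;0 0 0 0 0;0 0 0 0 0;0 0 0 0 0;0 0 0 0 0' | head -1; python3 -c "
from tilt import *
shot('wrist');tilt('wrist'); print(sign_off())"
```

```text
clock: 22.77
wrist hung floor 670 deg 0.08 z@530,570 138.9 139.0 x 532.0 585.0 fronttop z 164.8 rim 540 188.0 rim 550 194.7 rim 560 195.2 lip z 194.8 x 623.2 650.0 395
wrist loose floor 869 deg 3.18 z@530,570 132.9 135.1 x 529.0 585.0 fronttop z 157.8 rim 540 186.0 rim 550 190.5 rim 560 191.0 lip z 194.7 x 620.7 650.0 433
the job is handed in; nothing more can be done
None
```

The grey bin, with the small gear lying in it, hangs by its lip on the rail beside the fixed bin; it is let go and steady, tilted about 3° nose-down (limit 4°), and I handed the job in at about 23 s without touching the large gear, bearing or cup.

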